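# Hold a tree core under the stereo microscope

### The arm

A 7-joint arm with a two-finger parallel gripper is mounted at the origin on the work surface. World frame = base frame: x ahead of the robot, y to its left, z up, the work surface at z = 0. Lengths are in m, angles in rad, forces in N, time in s.
With the tool pointing down it reaches from about 0.425 to 1.025 m from the base axis. Payload 9.4 kg.
Tool frame: the origin (TCP) lies midway between the tips of the shut fingers; the grasp point (between the pads) lies 19 mm behind it; z points along the fingers, y is the line along which they close (so a half turn about z gives the same grasp; the last joint's range is limited). The gripper opens to 85 mm and grips with 20 to 120 N. Pads are 22 mm wide; open, the fingers measure 114 mm over their backs; the gripper's body (76 mm by 85 mm) begins 54 mm behind the grasp point. The pads swing forward as they close: fully open they stand 13 mm farther back than shut.
Start: joints at [1.113, 0.599, -0.003, 1.599, 0.002, 0.943, -0.08], TCP at [0.269, -0.673, 0.231] pointing down, gripper open.
Joint ranges: [-2.57, 2.57], [-0.35, 1.97], [-1.29, 1.29], [0.11, 2.56], [-1.05, 4.19], [0.11, 1.86], [-2.63, 2.63]. Speed limits (rad/s): [2.22, 2.22, 3.01, 3.01, 3.14, 3.14, 3.14].

### API

Orientations are given as a rotation vector (axis times angle).
In Python, from plant import arm gives the robot as it stands. The module is installed in compiled form; this text tells all that it offers.
- The arm moves only by the tool apply_moves, never from a script. Its argument "series" is a list of rows, each a list of 7 numbers: the shift along the tool's x, y, z in m, then the turn, a rotation vector about the tool's x, y, z in degrees, then the opening, from 0 (shut) to 1 (fully open). In form: [[dx, dy, dz, rx, ry, rz, jaw], ...]. A call has 1 to 8 rows; each row is the pose to reach, as a shift and turn from the pose commanded when the call began, along the tool's axes at that moment; what a row does not reach only later rows make up. A row lasts 1/12 s, in which the tool goes at most 41.7 mm and 7.16 degrees, less where a joint would pass 70% of its speed; a pose out of reach is approached as far as the arm can. A call with a gripper value outside its range is refused whole. The fingers move at their own pace and stop on an object; the grip force is fixed at half the most. Time passes only in rows, so rows that repeat a pose let the fingers close. It gives the time, the measured TCP pose, the force, the opening and the grip force at its end, in the units of the state.
- arm.state(): the state, without advancing time (a new reading comes with each control period).
- arm.snapshot(name): name is "scene" or "top"; returns a dict with "frame" (400x640x3 uint8, red, green, blue), "fov_y" (degrees; the focal length in pixels is half the picture's height over the tangent of half this angle, whatever the lens; pixels are square), "cx", "cy" (the principal point, pixels), "R" (3x3) and "t" (3): a world point X has camera coordinates R X + t. Camera axes: x right, y down, z forward; pixel columns grow to the right and rows downward; lengths in m; the calibration is good to about 2 mm. A picture is of the moment at which its call begins. There is no depth.
- arm.sign_off(): hands the job in; it is judged then, once.
The state is a dict: "time": time; "qpos": joint angles; "joint_vel": joint speeds; "tau": joint torques, N m; "position": TCP position; "tcp_rot": TCP orientation; "wrist_force": force on the tool from outside, world axes, zero at the start; "ft_torque": the same for the moment, N m; "width": opening from 0.0 (shut) to 1.0 (fully open); "finger_force": force on a finger pad.
Only numpy, scipy, OpenCV 4.12 (cv2) and the standard library are available. Lean on these libraries where they do the work, as an engineer would, in place of code of your own. Each camera call takes 0.05 s, during which the arm holds its last target. There are 200 camera calls.

### The job

Swing up the lid of the plywood core box by its tongue, take out the long core mount, and hold it level, core side up, with its bark end centred under the microscope's lens, in focus 10 cm below it. Finish while still holding it there in mid-air, motionless, so that the outermost rings can be read. Leave the lid standing open and the short mount in the box, and do not bump the microscope or disturb the other things on the bench.

Things in the scene. Friction and masses are not known exactly. Their poses are not given: they have to be found in the camera images.
- corebox: Plywood box, fixed, 180 x 262 x 56 mm (x, y, z) without lid, walls and floor 6 mm; origin at the centre of its underside, yaw within 13 degrees. Inside, two 10 mm thick combs at y = +-52 mm carry the mounts along y in 17 mm wide grooves at x = -44 and +20 mm, bottoms 28 mm above the bench, cheeks 6 mm high; the long mount is in either. Beyond the combs fingers have room beside and below.
- lid (a joint): Angle of the plywood lid (180 x 262 x 8 mm, 200 g): 0 shut, grows as it swings up, 1.57 upright, stop at 2.1. Starts shut or ajar by up to 0.15. Hinged along the box's far (+x) top edge; the hinge is stiff (0.3 N m), so the lid stays where it is left and takes about 3 N at the tongue.
- lid_tongue (a point): Middle of the lid's tongue, a flat plywood tab 26 mm wide (y), 34 mm long, 8 mm thick, in the lid's plane at the middle of its near (-x) edge. This point is 22 mm out from that edge, 202 mm from the hinge line, 4 mm above the lid's underside. Pinched across its width, it can turn between the fingers as the lid swings.
- lid_hinge (a point): Middle of the lid's hinge line, which runs along the box's y: 90 mm from the box's centre towards its +x, 56 mm above the bench, level with the underside of the shut lid.
- long_mount: The wanted core mount: wooden stick 12 x 220 x 12 mm, about 30 g; origin at the centre of its underside, y along it, z up. A thin dark core lies along its top from y = -45 to the bark at +106 mm, at first towards the microscope (+y). The -y end is bare, with a paper label: hold it there, for nearer the middle the gripper runs into the microscope. Starts 64 mm from the short one.
- bark_end (a point): The outermost rings: point on the long mount's top face at y = +100 mm, z = 12 mm of its frame.
- bare_end (a point): Middle of the long mount's bare end, at y = -82 mm, z = 6 mm of its frame; 182 mm from bark_end.
- short_mount: A like core mount, 12 x 150 x 12 mm, in the other groove of the box; stays there. Origin at the centre of its underside, y along it.
- microscope: Stereo microscope, fixed, 0.51 m tall; origin on the bench under the vertical optical axis, yaw within 15 degrees. Base 220 mm wide (x), y = -90 to +210 mm, 55 mm high. Pole at y = +150 mm, eyepieces towards +y: the -y side is open. Objective of radius 31 mm from 235 mm up, ring of radius 44 mm from 280 mm, body 96 x 90 mm (knobs to x = +-66 mm) from 300 mm, camera to 506 mm.
- lens (a point): Centre of the objective's lower face, 235 mm above the bench. The optical axis is vertical.
- focus (a point): Point of focus on the optical axis, 100 mm below the lens, 135 mm above the bench, 80 mm above the base.
- petri_dish: Closed clear Petri dish, 90 mm across, 17 mm high, on the bench; leave alone. Origin at the centre of its underside.
- vial: Small capped specimen vial, 28 mm across, 65 mm high, standing on the bench; leave alone. Origin at the centre of its underside.
- loupe: Folding steel hand lens, about 30 x 77 x 14 mm, on the bench; leave alone. Origin under the centre of its case.

How it is judged:
By the outcome, as a careful person would: the job done as asked, in the order asked, and still so for the second after the job is handed in, while the arm keeps its last pose, push and grip.
It also fails if it takes over 59 s, if anything falls off the work surface, if the arm or the gripper's body presses on something with over 40 N, if the wrist force passes 120 N, or if a joint passes its speed limit or range.

## Working session

There is one attempt and no reset: what is moved stays moved. The work goes in short steps, Python scripts to look and compute and a tool call to move; the robot and the scene stay as the last step left them, time stands still between calls to the robot, and variables do not carry over. Pictures are saved under pics/ and viewed, at most 10 in all, crops included, and the job is handed in when it is done.

Besides the shell and the picture viewer there is one more tool, called after ">>>" as name([rows], argument=value, ...), one row to a line, values as JSON. apply_moves: Moves the arm, as the interface text tells. Its arguments: {"type":"object","properties":{"series":{"type":"array","items":{"type":"array","items":{"type":"number"}}}},"required":["series"]}

```bash
mkdir -p pics; cat > h.py <<'E'
import numpy as np, cv2
from scipy.spatial.transform import Rotation as Ro
from plant import arm
def cam(s):
    f=200/np.tan(np.radians(s["fov_y"]/2)); return f,s["cx"],s["cy"],np.array(s["R"]),np.array(s["t"])
def ray(s,u,v):
    f,cx,cy,R,t=cam(s); d=R.T@np.array([(u-cx)/f,(v-cy)/f,1]); return -R.T@t,d
def onz(s,u,v,z):
    c,d=ray(s,u,v); return c+d*(z-c[2])/d[2]
def proj(s,X):
    f,cx,cy,R,t=cam(s); p=R@np.array(X)+t; return np.array([cx+f*p[0]/p[2],cy+f*p[1]/p[2]])
def save(s,name,crop=None,k=1):
    im=s["frame"][:,:,::-1]
    if crop: a,b,c,d=crop; im=im[b:d,a:c]
    cv2.imwrite(f"pics/{name}.png",cv2.resize(im,None,fx=k,fy=k,interpolation=cv2.INTER_CUBIC))
E
python3 - <<'E'
from h import *
for n in("scene","top"):
    s=arm.snapshot(n); save(s,n+"0",k=1.25); np.save(n+"0.npy",s,allow_pickle=True)
    print(n,s["fov_y"],s["cx"],s["cy"],"cam at",-s["R"].T@s["t"],"fwd",s["R"][2], "right",s["R"][0])
st=arm.state();print(st)
E
```

```text
scene 48.31547400343552 325.51975970134316 197.44115453528457 cam at [ 1.15321161 -0.4281341   0.90823425] fwd [-0.57354939  0.41702122 -0.70507758] right [ 0.59954358  0.80021232 -0.01441307]
top 55.51907415750242 321.7580125049033 201.3979545797551 cam at [0.52148442 0.01140801 0.99326418] fwd [ 0.04699226  0.00321859 -0.99889007] right [ 0.02269499 -0.99974012 -0.00215365]
{'time': 0.1, 'qpos': array([ 1.11332825,  0.60009767, -0.00251514,  1.60009398,  0.00181941,
        0.94290467, -0.07978858]), 'joint_vel': array([ 0.00069919, -0.00246041,  0.0015386 , -0.00204029,  0.00230045,
        0.00108922,  0.00042583]), 'tau': array([ 2.51787918e-03, -7.77994537e+01,  1.56899169e+00, -2.58626872e+01,
        1.26226817e-02,  5.42915732e-03, -5.21992177e-06]), 'position': array([ 0.26923207, -0.67267138,  0.23045002]), 'tcp_rot': array([-3.08340425e+00, -5.94320690e-01,  7.05556908e-04]), 'wrist_force': array([-0.07812771, -1.22975944, -0.04115854]), 'ft_torque': array([-0.05215711,  0.03979123,  0.08006043]), 'finger_force': 0.0, 'width': 0.9986716260750488}
```

View pics/scene0.png

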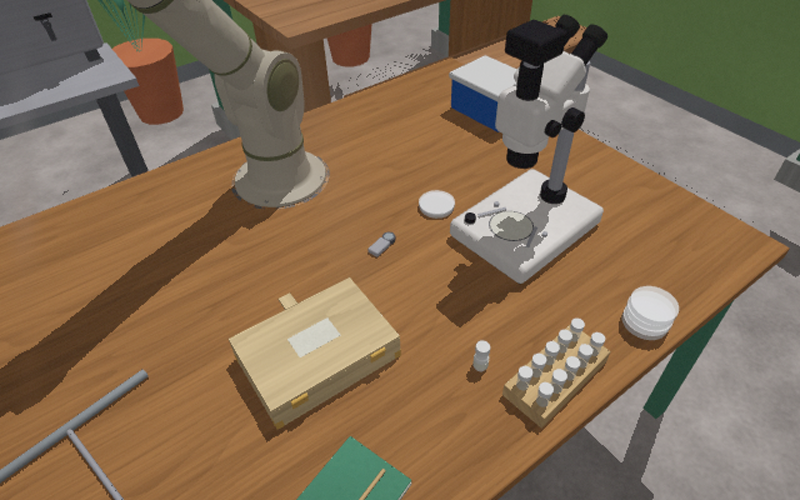

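View pics/top0.png

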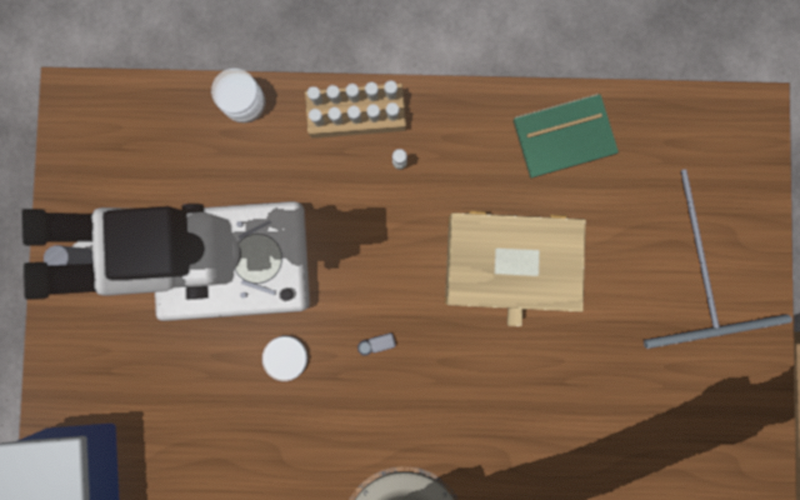

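The scene view shows the shut-looking lid with its tongue at (289,300), the microscope with its objective face at (521,160), and the loupe, dish and vial. The top view shows the lid at (448–585, 213–311), the tongue at (515,317), and the base end on the right at x≈305.

```bash
python3 - <<'E'
from h import *
L=lambda n:np.load(n+"0.npy",allow_pickle=True).item()
T=L("top");S=L("scene")
def mask(s,lo,hi,roi):
    h=cv2.cvtColor(s["frame"],cv2.COLOR_RGB2HSV); m=cv2.inRange(h,lo,hi); z=np.zeros_like(m);a,b,c,d=roi; z[b:d,a:c]=m[b:d,a:c]
    z=cv2.morphologyEx(z,cv2.MORPH_OPEN,np.ones((3,3)));c=max(cv2.findContours(z,0,2)[0],key=cv2.contourArea);return z,c
h=cv2.cvtColor(T["frame"],cv2.COLOR_RGB2HSV);print("lid",h[230,380],"tongue",h[254,412],"wood",h[260,440],"base",h[240,150])
for n,s,roi in(("T",T,(340,150,500,275)),("S",S,(170,210,330,350))):
    z,c=mask(s,(12,40,140),(35,150,255),roi)
    q=cv2.approxPolyDP(c,4,True)[:,0]; print(n,cv2.contourArea(c),q.tolist())
    for p in q: print(p,onz(s,*p,.064).round(3),onz(s,*p,.06).round(3))
z,c=mask(T,(0,0,130),(180,50,255),(100,150,260,262)); q=cv2.approxPolyDP(c,3,True)[:,0]
for p in q: print("base",p,onz(T,*p,.055).round(3))
z,c=mask(S,(0,0,130),(180,60,255),(355,130,490,230)); q=cv2.approxPolyDP(c,3,True)[:,0]
for p in q: print("baseS",p,onz(S,*p,.055).round(3))
print("lens~",onz(S,521/1.25,160/1.25,.235))
save(T,"t1",(330,150,500,270),4)
save(S,"s1",(350,70,500,230),3.6)
E
```

```text
lid [ 19  77 181] tongue [ 19  77 202] wood [ 13 132 122] base [  0   1 193]
T 8283.0 [[361, 170], [358, 244], [406, 246], [408, 261], [417, 260], [418, 246], [439, 252], [480, 250], [466, 243], [468, 176]]
[361 170] [ 0.645 -0.08   0.064] [ 0.645 -0.081  0.06 ]
[358 244] [ 0.463 -0.076  0.064] [ 0.463 -0.077  0.06 ]
[406 246] [ 0.461 -0.193  0.064] [ 0.461 -0.194  0.06 ]
[408 261] [ 0.425 -0.198  0.064] [ 0.425 -0.199  0.06 ]
[417 260] [ 0.428 -0.22   0.064] [ 0.428 -0.221  0.06 ]
[418 246] [ 0.462 -0.222  0.064] [ 0.462 -0.223  0.06 ]
[439 252] [ 0.449 -0.273  0.064] [ 0.448 -0.275  0.06 ]
[480 250] [ 0.456 -0.373  0.064] [ 0.455 -0.375  0.06 ]
[466 243] [ 0.472 -0.339  0.064] [ 0.472 -0.34   0.06 ]
[468 176] [ 0.636 -0.343  0.064] [ 0.636 -0.344  0.06 ]
S 18406.5 [[170, 210], [170, 241], [180, 239], [170, 248], [170, 349], [209, 349], [180, 296], [187, 287], [184, 273], [219, 327], [319, 268], [321, 284], [304, 304], [224, 349], [275, 349], [290, 339], [283, 349], [329, 349], [329, 210]]
[170 210] [ 0.254 -0.281  0.064] [ 0.25 -0.28  0.06]
[170 241] [ 0.354 -0.323  0.064] [ 0.35  
[... 1642 characters left out ...]
95 0.56  0.055]
base [100 234] [0.473 0.559 0.055]
base [124 234] [0.474 0.5   0.055]
base [124 250] [0.435 0.498 0.055]
base [129 256] [0.421 0.485 0.055]
baseS [437 141] [0.472 0.498 0.055]
baseS [422 136] [0.425 0.48  0.055]
baseS [374 167] [0.445 0.263 0.055]
baseS [384 173] [0.482 0.269 0.055]
baseS [379 179] [0.492 0.24  0.055]
baseS [372 179] [0.48  0.225 0.055]
baseS [371 171] [0.453 0.245 0.055]
baseS [362 179] [0.463 0.202 0.055]
baseS [378 192] [0.53  0.203 0.055]
baseS [401 184] [0.545 0.275 0.055]
baseS [397 179] [0.523 0.28  0.055]
baseS [406 172] [0.517 0.321 0.055]
baseS [415 176] [0.545 0.329 0.055]
baseS [428 168] [0.544 0.384 0.055]
lens~ [0.54742208 0.30180562 0.235     ]
```

View pics/s1.png

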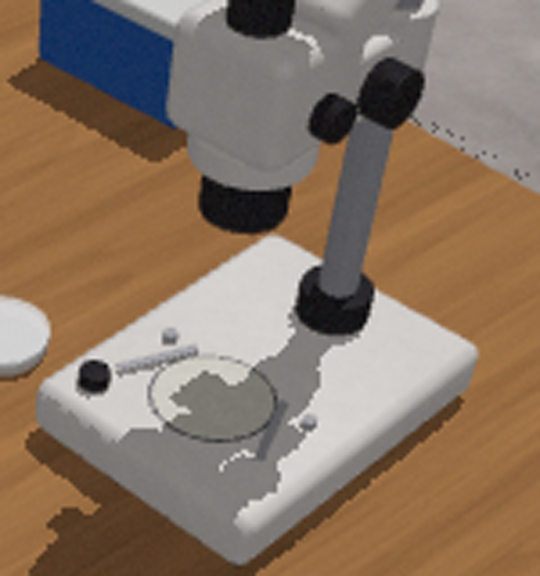

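The close crop shows the objective's lower face centred near crop (245,206) and the stage plate near (213,399), with clear space on the -y side.

```bash
cat >> h.py <<'E'
def tri(s1,p1,s2,p2):
    c1,d1=ray(s1,*p1);c2,d2=ray(s2,*p2);A=np.c_[d1,-d2];k=np.linalg.lstsq(A,c2-c1,rcond=None)[0]
    a=c1+d1*k[0];b=c2+d2*k[1];return (a+b)/2,np.linalg.norm(a-b)
E
python3 - <<'E'
from h import *
L=lambda n:np.load(n+"0.npy",allow_pickle=True).item()
T=L("top");S=L("scene")
q=lambda *p:np.array(p)/1.25
P=dict(nearR=((583,311),(231,342)),nearL=((448,305),(350,280)),tongueEnd=((515,326),(285,295.5)),farL=((451,213),(398,335)))
for k,(a,b) in P.items():
    X,e=tri(T,q(*a),S,q(*b));print(k,X.round(4),e.round(4))
c=(350+213/3.6,70+399/3.6)
print("plate S",onz(S,*c,.056),"T",onz(T,*q(259,258),.056))
print("tri",tri(T,q(259,258),S,c))
print("lens S",onz(S,350+245/3.6,70+206/3.6,.235))
for p in((302.5,203),(307,308),(155,320)): print("base",onz(T,*q(*p),.055))
save(S,"s2",(170,220,330,350),3); save(T,"t2",(110,150,260,265),3)
a=cv2.imread("pics/s2.png");b=cv2.imread("pics/t1.png");a=cv2.resize(a,(480,390))[:, :]
c=cv2.resize(cv2.imread("pics/t1.png"),(480,339))[:210+129];
cv2.imwrite("pics/m2.png",cv2.resize(np.vstack([a[:250],c]),(480,589)))
E
```

```text
nearR [ 0.4599 -0.3376  0.0591] 0.009
nearL [ 0.4642 -0.076   0.0558] 0.0046
tongueEnd [ 0.4276 -0.205   0.0658] 0.006
farL [ 0.643  -0.0805  0.0648] 0.0019
plate S [0.5505084  0.30129071 0.056     ] T [0.54682342 0.29696578 0.056     ]
tri (array([0.54847232, 0.29970072, 0.0546856 ]), np.float64(0.005488780634930453))
lens S [0.54701375 0.30666149 0.235     ]
base [0.65814274 0.21478989 0.055     ]
base [0.45062483 0.19916528 0.055     ]
base [0.42031102 0.49736467 0.055     ]
```

View pics/m2.png

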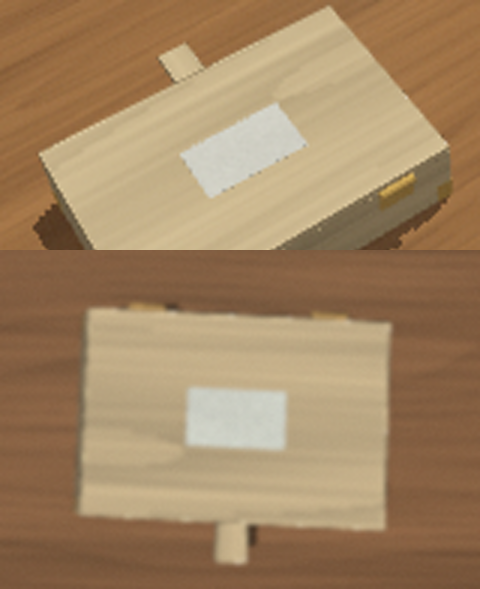

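The lid is nearly shut (edge heights triangulate to about 0.06) and the box is yawed about -1.5°. The tongue point is near (0.439, -0.206) and the focus near (0.548, 0.299). Next I work out the first approach.

```bash
cat >> h.py <<'E'
def goal(p,yaw,tilt=0):
    "tool down: x at yaw (deg) from world x, tilt about tool y"
    st=arm.state();R0=Ro.from_rotvec(st["tcp_rot"]);R1=Ro.from_euler("z",yaw,degrees=True)*Ro.from_rotvec([np.pi,0,0])*Ro.from_euler("y",tilt,degrees=True)
    d=R0.inv().apply(np.array(p)-st["position"]);r=np.degrees((R0.inv()*R1).as_rotvec())
    print("t",st["time"],"pos",st["position"].round(4),"d",d.round(4),"rot",r.round(2),"F",st["wrist_force"].round(1),"w",round(st["width"],3),st["finger_force"]);return d,r
E
python3 -c "
from h import *
goal([.436,-.206,.14],-1.5)"
```

```text
t 0.1 pos [ 0.2692 -0.6727  0.2305] d [ 0.3283 -0.3711  0.0909] rot [-0.08  0.03 23.32] F [-0.1 -1.2 -0. ] w 0.999 0.0
```

>>> apply_moves([
  [0.02,-0.02,0,0,0,2,0.65],
  [0.055,-0.06,0.01,0,0,5,0.65],
  [0.08,-0.09,0.02,0,0,8,0.65],
  [0.11,-0.12,0.03,0,0,11,0.65],
  [0.135,-0.15,0.035,0,0,14,0.65],
  [0.16,-0.18,0.04,0,0,17,0.65],
  [0.19,-0.21,0.05,0,0,20,0.65],
  [0.215,-0.24,0.055,0,0,23.3,0.65],
])

```text
time: 0.77
position: [0.3776, -0.3758, 0.1768]
tcp_rot: [-3.141, 0.045, 0.0]
wrist_force: [1.2, -0.6, -0.5]
width: 0.648
finger_force: 0.0
```

```bash
python3 -c "
from h import *
goal([.436,-.206,.14],-1.5)"
```

```text
t 0.7667 pos [ 0.3776 -0.3758  0.1768] d [ 0.0535 -0.1714  0.0368] rot [-0.01  0.01 -0.14] F [ 1.2 -0.6 -0.5] w 0.648 0.0
```

>>> apply_moves([
  [0.012,-0.038,0.008,0,0,0,0.65],
  [0.024,-0.075,0.016,0,0,0,0.65],
  [0.035,-0.11,0.024,0,0,0,0.65],
  [0.045,-0.14,0.03,0,0,0,0.65],
  [0.0525,-0.168,0.037,0,0,0,0.65],
  [0.0535,-0.171,0.037,0,0,0,0.65],
  [0.0535,-0.171,0.037,0,0,0,0.65],
])

```text
time: 1.35
position: [0.4357, -0.206, 0.1399]
tcp_rot: [-3.141, 0.034, 0.002]
wrist_force: [0.3, -0.5, 0.1]
width: 0.653
finger_force: 0.0
```

```bash
python3 -c "
from h import *
goal([.436,-.206,.045],-1.5)
S=arm.snapshot('scene');save(S,'s3',(150,130,330,265),4)
T=arm.snapshot('top');print(proj(S,[.436,-.206,.062]),proj(S,[.436,-.206,.14]))"
```

```text
t 1.35 pos [ 0.4357 -0.206   0.1399] d [0.0004 0.0001 0.0949] rot [-0.05  0.06  0.26] F [ 0.3 -0.5  0.1] w 0.653 0.0
[228.27060736 239.52535966] [222.67640603 218.15684817]
```

View pics/s3.png

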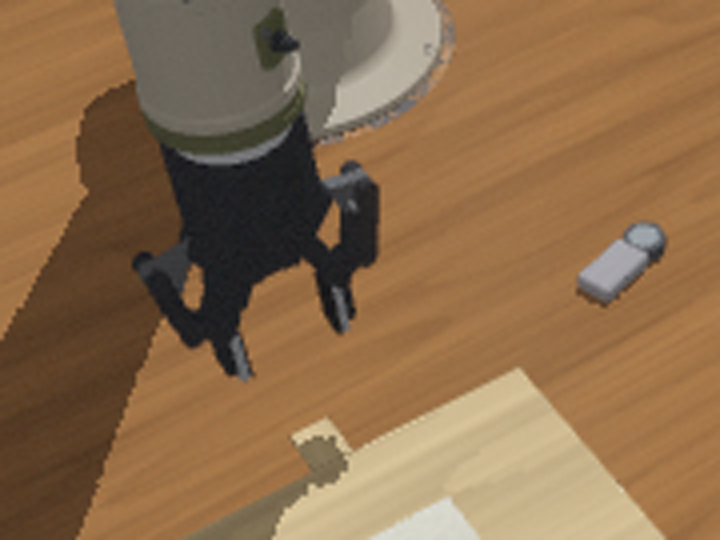

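The fingers sit at crop (292,350), straddling the tongue at (318,440), as predicted. I descend and pinch.

>>> apply_moves([
  [0.001,0,0.03,0,0,0,0.65],
  [0.001,0,0.06,0,0,0,0.65],
  [0.001,0,0.085,0,0,0,0.65],
  [0.001,0,0.095,0,0,0,0.65],
  [0.001,0,0.095,0,0,0,0.3],
  [0.001,0,0.095,0,0,0,0.1],
  [0.001,0,0.095,0,0,0,0.1],
  [0.001,0,0.095,0,0,0,0.1],
])

```text
time: 2.12
position: [0.4357, -0.2051, 0.0465]
tcp_rot: [-3.138, 0.036, 0.003]
wrist_force: [0.8, 13.9, -3.1]
width: 0.287
finger_force: 58.9
```

```bash
python3 -c "
from h import *
goal([.436,-.206,.045],-1.5)
r=.205
for a in np.radians([4,8,12,17,22,27,32,37,42,47,52,57,62,67,72,77,82,87,92,97,102]): print(round(np.degrees(a)),'dx %.3f dz %.3f'%(r*(1-np.cos(a)),-r*np.sin(a)))"
```

```text
t 2.1167 pos [ 0.4357 -0.2051  0.0465] d [0.0003 0.0009 0.0015] rot [-0.21  0.1   0.18] F [ 0.8 13.9 -3.1] w 0.287 58.919143080711365
4 dx 0.000 dz -0.014
8 dx 0.002 dz -0.029
12 dx 0.004 dz -0.043
17 dx 0.009 dz -0.060
22 dx 0.015 dz -0.077
27 dx 0.022 dz -0.093
32 dx 0.031 dz -0.109
37 dx 0.041 dz -0.123
42 dx 0.053 dz -0.137
47 dx 0.065 dz -0.150
52 dx 0.079 dz -0.162
57 dx 0.093 dz -0.172
62 dx 0.109 dz -0.181
67 dx 0.125 dz -0.189
72 dx 0.142 dz -0.195
77 dx 0.159 dz -0.200
82 dx 0.176 dz -0.203
87 dx 0.194 dz -0.205
92 dx 0.212 dz -0.205
97 dx 0.230 dz -0.203
102 dx 0.248 dz -0.201
```

>>> apply_moves([
  [0,-0.001,-0.007,0,0,0,0.1],
  [0.0,-0.001,-0.014,0,0,0,0.1],
  [0.002,-0.001,-0.029,0,0,0,0.1],
  [0.004,-0.001,-0.043,0,0,0,0.1],
  [0.009,-0.001,-0.06,0,0,0,0.1],
  [0.015,-0.001,-0.077,0,0,0,0.1],
  [0.022,-0.001,-0.093,0,0,0,0.1],
  [0.031,-0.001,-0.109,0,0,0,0.1],
])

```text
time: 2.78
position: [0.4696, -0.2059, 0.157]
tcp_rot: [-3.14, 0.037, -0.007]
wrist_force: [13.2, 7.3, -14.5]
width: 0.287
finger_force: 59.6
```

```bash
python3 -c "
from h import *
goal([.436+.031,-.206,.045+.109],-1.5)"
```

```text
t 2.7833 pos [ 0.4696 -0.2059  0.157 ] d [-0.0026  0.0002  0.003 ] rot [-0.08 -0.26  0.14] F [ 13.2   7.3 -14.5] w 0.287 59.56468999385834
```

>>> apply_moves([
  [0.012,-0.001,-0.013,0,0,0,0.1],
  [0.023,-0.001,-0.027,0,0,0,0.1],
  [0.036,-0.001,-0.0395,0,0,0,0.1],
  [0.049,-0.001,-0.051,0,0,0,0.1],
  [0.063,-0.001,-0.061,0,0,0,0.1],
  [0.079,-0.001,-0.07,0,0,0,0.1],
  [0.095,-0.001,-0.078,0,0,0,0.1],
  [0.111,-0.001,-0.084,0,0,0,0.1],
])

```text
time: 3.45
position: [0.5772, -0.2086, 0.2398]
tcp_rot: [-3.14, 0.04, 0.003]
wrist_force: [0.5, 2.3, -12.2]
width: 0.287
finger_force: 59.6
```

```bash
python3 -c "
from h import *
goal([.641,-.206,.24],-1.5)"
```

```text
t 3.45 pos [ 0.5772 -0.2086  0.2398] d [ 0.0637 -0.0042 -0.0003] rot [-0.1   0.1   0.03] F [  0.5   2.3 -12.2] w 0.287 59.600279331207275
```

>>> apply_moves([
  [0.018,0,-0.002,0,0,0,0.1],
  [0.035,0,-0.005,0,0,0,0.1],
  [0.0525,0,-0.007,0,0,0,0.1],
  [0.07,0,-0.007,0,0,0,0.1],
  [0.0875,0,-0.0055,0,0,0,0.1],
  [0.103,0,-0.0025,0,0,0,0.1],
  [0.11,0,-0.001,0,0,0,0.1],
  [0.11,0,-0.001,0,0,0,0.1],
])

```text
time: 4.12
position: [0.6904, -0.2116, 0.2429]
tcp_rot: [-3.141, 0.038, -0.007]
wrist_force: [1.6, 4.4, 6.8]
width: 0.276
finger_force: 58.6
```

```bash
python3 -c "
from h import *
goal([.5,-.206,.3],-1.5)
S=arm.snapshot('scene');save(S,'s4',(150,100,350,340),2.4)
T=arm.snapshot('top');save(T,'t4',(330,120,500,270),3.4)
a=cv2.imread('pics/s4.png');b=cv2.imread('pics/t4.png');h=510
cv2.imwrite('pics/m4.png',cv2.resize(np.hstack([cv2.resize(a,(425,510)),b]),(800,405)))
np.save('top4.npy',T,allow_pickle=True)"
```

```text
t 4.1167 pos [ 0.6904 -0.2116  0.2429] d [-0.1903 -0.001  -0.058 ] rot [-0.03 -0.27  0.1 ] F [1.6 4.4 6.8] w 0.276 58.597737550735474
```

View pics/m4.png

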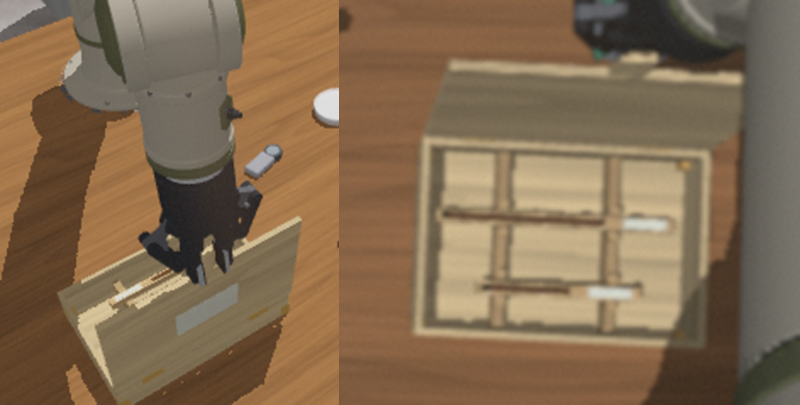

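The lid stands at about 104°. The long mount lies in the +x groove (composite (440,213) to (675,226)) with its label at the -y end, and the short mount is in the other groove. I release and rise while measuring.

>>> apply_moves([
  [0,0,0,0,0,0,0.5],
  [0,0,0,0,0,0,0.7],
  [0,0,0,0,0,0,0.7],
  [0,0,-0.035,0,0,0,0.7],
  [0,0,-0.07,0,0,0,0.7],
  [-0.035,0,-0.1,0,0,4,0.7],
  [-0.07,0.01,-0.11,0,0,11,0.7],
  [-0.1,0.03,-0.11,0,0,18,0.7],
])

```text
time: 4.88
position: [0.5868, -0.239, 0.3532]
tcp_rot: [-3.095, 0.537, -0.008]
wrist_force: [0.5, -1.1, 0.6]
width: 0.698
finger_force: 0.0
```

```bash
python3 - <<'E'
from h import *
T=np.load('top4.npy',allow_pickle=True).item()
for k,(u,v) in dict(barkend=(440,213),bareend=(675,226),labL=(622,224),labR=(670,226),shortL=(478,287),shortR=(643,291)).items():
    print(k,onz(T,330+(u-338)/2.7,120+v/2.7,.040).round(4))
h=cv2.cvtColor(T["frame"],cv2.COLOR_RGB2HSV)
m=cv2.inRange(h,(0,0,165),(180,40,255));m[:,:400]=0;m[:,470:]=0;m[:180]=0;m[245:]=0
n,l,s,c=cv2.connectedComponentsWithStats(m)
for i in range(1,n):
    if s[i,4]>15: print(s[i],c[i],onz(T,*c[i],.040).round(4))
# rims
for k,(u,v) in dict(rimFL=(425,140),rimFR=(711,152),rimNL=(415,333),rimNR=(704,346)).items(): print(k,onz(T,330+(u-338)/2.7,120+v/2.7,.056).round(4))
goal([.571,-.291,.2],-1.5)
E
```

```text
barkend [ 0.5752 -0.1009  0.04  ]
bareend [ 0.5681 -0.3194  0.04  ]
labL [ 0.5688 -0.2702  0.04  ]
labR [ 0.568  -0.3147  0.04  ]
shortL [ 0.5074 -0.1373  0.04  ]
shortR [ 0.5071 -0.2901  0.04  ]
[435 201  16   4  62] [442.25806452 202.5       ] [ 0.5704 -0.2879  0.04  ]
[422 226  16   5  59] [429.61016949 228.03389831] [ 0.5057 -0.2568  0.04  ]
rimFL [ 0.6411 -0.0841  0.056 ]
rimFR [ 0.6359 -0.3464  0.056 ]
rimNL [ 0.4645 -0.0782  0.056 ]
rimNR [ 0.4588 -0.3408  0.056 ]
t 4.8833 pos [ 0.5868 -0.239   0.3532] d [0.0019 0.0545 0.1531] rot [ -0.04  -0.28 -18.17] F [ 0.5 -1.1  0.6] w 0.698 0.0
```

```bash
python3 -c "
from h import *
print(arm.state()['qpos'].round(3))
goal([.5695,-.292,.13],-91.8)"
```

```text
[ 0.119  0.382  0.258  1.689 -0.11   1.08  -1.503]
t 4.8833 pos [ 0.5868 -0.239   0.3532] d [0.0005 0.056  0.2231] rot [-0.25 -0.18 72.13] F [ 0.5 -1.1  0.6] w 0.698 0.0
```

>>> apply_moves([
  [0,0.007,0.01,0,0,-7,0.55],
  [0,0.014,0.02,0,0,-14,0.55],
  [0,0.021,0.03,0,0,-21,0.55],
  [0,0.028,0.04,0,0,-28,0.55],
  [0,0.035,0.05,0,0,-35,0.55],
  [0,0.042,0.06,0,0,-42,0.55],
  [0,0.049,0.07,0,0,-49,0.55],
  [0,0.056,0.08,0,0,-56,0.55],
])

```text
time: 5.55
position: [0.5681, -0.2935, 0.2694]
tcp_rot: [2.98, 0.992, -0.0]
wrist_force: [-0.7, 1.0, 0.1]
width: 0.552
finger_force: 0.0
```

```bash
python3 -c "
from h import *
print(arm.state()['qpos'].round(3))
goal([.5695,-.292,.13],88.2)"
```

```text
[ 0.382  0.457  0.008  1.766 -0.004  0.919 -0.536]
t 5.55 pos [ 0.5681 -0.2935  0.2694] d [ 0.002  -0.0005  0.1394] rot [ 1.000e-02  2.000e-02 -5.137e+01] F [-0.7  1.   0.1] w 0.552 0.0
```

>>> apply_moves([
  [0.001,0,0.02,0,0,-7,0.55],
  [0.002,0,0.04,0,0,-14,0.55],
  [0.002,0,0.06,0,0,-21,0.55],
  [0.002,0,0.08,0,0,-28,0.55],
  [0.002,0,0.1,0,0,-35,0.55],
  [0.002,0,0.12,0,0,-42,0.55],
  [0.002,0,0.135,0,0,-48.5,0.55],
  [0.002,0,0.139,0,0,-51.4,0.55],
])

```text
time: 6.22
position: [0.5687, -0.2919, 0.1281]
tcp_rot: [-2.253, -2.185, 0.003]
wrist_force: [0.4, -0.9, -1.2]
width: 0.555
finger_force: 0.0
```

```bash
python3 - <<'E'
from h import *
goal([.5695,-.292,.0155],88.2)
T=arm.snapshot('top');save(T,'t5',(340,110,480,250),4)
S=arm.snapshot('scene')
for n,X in dict(grip=[.5695,-.292,.034],bark=[.5735,-.110,.04]).items(): print(n,(proj(T,X)-[340,110])*4)
E
```

```text
t 6.2167 pos [ 0.5687 -0.2919  0.1281] d [-0.0002  0.0012  0.1126] rot [-0.2  -0.05  0.04] F [ 0.4 -0.9 -1.2] w 0.555 0.0
grip [412.54251254 371.98167253]
bark [125.50960777 358.66210689]
```

View pics/t5.png

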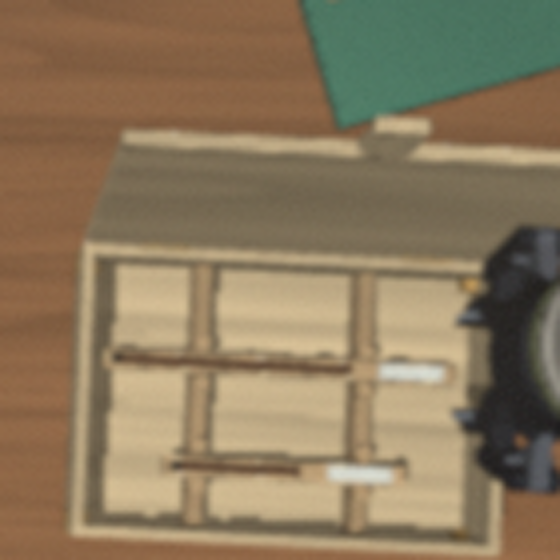

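The lid stays up and the label sits at (412,372), as predicted, with the fingers centred on it. I descend and grip.

>>> apply_moves([
  [0,0.001,0.03,0,0,0,0.55],
  [0,0.001,0.06,0,0,0,0.55],
  [0,0.001,0.085,0,0,0,0.55],
  [0,0.001,0.105,0,0,0,0.55],
  [0,0.001,0.1125,0,0,0,0.55],
  [0,0.001,0.1125,0,0,0,0.3],
  [0,0.001,0.1125,0,0,0,0.15],
  [0,0.001,0.1125,0,0,0,0],
])

```text
time: 6.98
position: [0.5723, -0.2921, 0.0195]
tcp_rot: [2.261, 2.179, 0.001]
wrist_force: [-2.6, -0.1, 1.3]
width: 0.13
finger_force: 25.3
```

>>> apply_moves([
  [0,0,0,0,0,0,0],
  [0,0,0,0,0,0,0],
  [0,0,0,0,0,0,0],
])

```text
time: 7.23
position: [0.572, -0.2921, 0.0193]
tcp_rot: [2.26, 2.179, 0.001]
wrist_force: [-1.3, -0.2, 8.2]
width: 0.125
finger_force: 60.7
```

>>> apply_moves([
  [0,0,-0.008,0,0,0,0],
  [0,0,-0.02,0,0,0,0],
  [0,0,-0.035,0,0,0,0],
  [0,0,-0.055,0,0,0,0],
  [0,0,-0.08,0,0,0,0],
  [0,0,-0.105,0,0,0,0],
  [0,0,-0.125,0,0,0,0],
  [0,0,-0.13,0,0,0,0],
])

```text
time: 7.9
position: [0.573, -0.2924, 0.1526]
tcp_rot: [2.258, 2.177, 0.003]
wrist_force: [1.4, 0.5, -0.1]
width: 0.126
finger_force: 59.7
```

```bash
python3 - <<'E'
from h import *
goal([.5695,-.292,.145],88.2)
S=arm.snapshot('scene');T=arm.snapshot('top');save(S,'s6',(150,130,370,330),3);save(T,'t6',(340,130,480,250),3)
a=cv2.imread('pics/s6.png');b=cv2.imread('pics/t6.png');b=cv2.copyMakeBorder(b,0,a.shape[0]-b.shape[0],0,0,0)
m=np.hstack([a,b]);cv2.imwrite('pics/m6.png',cv2.resize(m,(800,int(m.shape[0]*800/m.shape[1]))));print(m.shape)
np.save('s6.npy',S,allow_pickle=True);np.save('t6.npy',T,allow_pickle=True)
E
```

```text
t 7.9 pos [ 0.573  -0.2924  0.1526] d [ 0.0002 -0.0035  0.0075] rot [ 0.31  0.12 -0.3 ] F [ 1.4  0.5 -0.1] w 0.126 59.68620300292969
(600, 1080, 3)
```

View pics/m6.png

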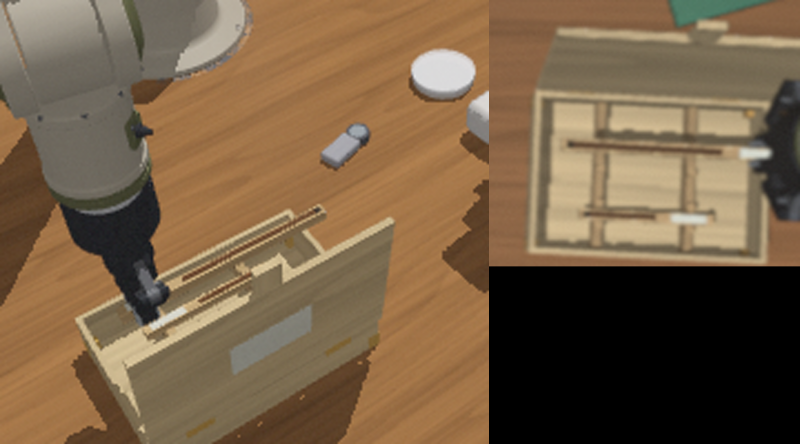

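The mount is held, with its tip at composite (320,209) in scene and (562,146) in top. The short mount stayed in its groove and the lid is open.

```bash
python3 - <<'E'
from h import *
S=np.load('s6.npy',allow_pickle=True).item();T=np.load('t6.npy',allow_pickle=True).item()
def run(s,roi):
    a,b,c,d=roi;h=cv2.cvtColor(s["frame"],cv2.COLOR_RGB2HSV)[b:d,a:c];return h
def px(u,v,o): return (o[0]+u/2.222,o[1]+v/2.222)
for n,(s,t) in dict(tip=((320,209),(562,146)),core0=((186,277),(722,152))).items():
    X,e=tri(S,px(*s,(150,130)),T,px(t[0]-489,t[1],(340,130)));print(n,X.round(4),e)
p=np.array([.573,-.2924,.1733]);d=np.array([.0314,.9995,0])
for k in(182,37,188): print(k,(p+d*k/1000).round(4))
E
```

```text
tip [ 0.5754 -0.0965  0.1682] 0.0006343802497197899
core0 [ 0.5738 -0.2483  0.1759] 0.005460411935255262
182 [ 0.5787 -0.1105  0.1733]
37 [ 0.5742 -0.2554  0.1733]
188 [ 0.5789 -0.1045  0.1733]
```

```bash
cat >> h.py <<'E'
def core(s,roi):
    "ends of the largest dark thin core in roi, full px, by line fit"
    a,b,c,d=roi;h=cv2.cvtColor(s["frame"],cv2.COLOR_RGB2HSV)[b:d,a:c]
    m=cv2.inRange(h,(0,60,0),(14,255,112));n,l,st,_=cv2.connectedComponentsWithStats(m,connectivity=8)
    out=[]
    for i in np.argsort(-st[1:,4])[:4]+1:
        y,x=np.where(l==i);P=np.c_[x+a,y+b].astype(np.float32);vx,vy,x0,y0=cv2.fitLine(P,cv2.DIST_HUBER,0,.01,.01).ravel()
        t=(P-[x0,y0])@[vx,vy];out.append((len(x),np.array([x0,y0])+t.min()*np.array([vx,vy]),np.array([x0,y0])+t.max()*np.array([vx,vy])))
    return out
E
python3 - <<'E'
from h import *
S=np.load('s6.npy',allow_pickle=True).item();T=np.load('t6.npy',allow_pickle=True).item()
for n,s,r in(("S",S,(225,215,305,262)),("T",T,(365,185,455,206))):
    for o in core(s,r): print(n,o[0],o[1].round(1),o[2].round(1))
    h=cv2.cvtColor(s["frame"],cv2.COLOR_RGB2HSV); 
print(h[194:203,400]); hs=cv2.cvtColor(S["frame"],cv2.COLOR_RGB2HSV);print(hs[230:246,265])
E
```

```text
S 63 [232.2 255.4] [276. 233.]
S 10 [254.  257.9] [262.2 253.4]
S 7 [247. 261.] [251.9 258.9]
S 2 [291. 224.] [292. 225.]
T 50 [378.  194.7] [420. 197.]
T 17 [430.  197.8] [443.  198.1]
T 8 [422.  196.9] [428.1 197.3]
[[ 18  95 151]
 [ 16 105 117]
 [ 13 116  99]
 [ 16  99 129]
 [ 17  92 155]
 [ 19  82 165]
 [ 19  77 182]
 [ 19  77 193]
 [ 19  76 192]]
[[ 15 139 152]
 [ 18  99 183]
 [ 20  76 207]
 [ 20  82 172]
 [ 19  89 123]
 [ 20  92 130]
 [ 18  98 159]
 [ 16 116 152]
 [ 13 138 116]
 [ 14 138 107]
 [ 19  96 199]
 [ 18 105 136]
 [ 17 108 118]
 [ 17 102 112]
 [ 17 105 117]
 [ 19  87 123]]
```

```bash
cat >> h.py <<'E'
def line3(s,a,b,t,c,d):
    N=[];K=[]
    for q,u,v in((s,a,b),(t,c,d)):
        o,r1=ray(q,*u);_,r2=ray(q,*v);n=np.cross(r1,r2);n/=np.linalg.norm(n);N.append(n);K.append(n@o)
    w=np.cross(*N);w/=np.linalg.norm(w);w*=np.sign(w[1]);return w,np.array(N),np.array(K)
E
python3 - <<'E'
from h import *
S=np.load('s6.npy',allow_pickle=True).item();T=np.load('t6.npy',allow_pickle=True).item()
for a,b,c,d in(((232.2,255.4),(292,224.8),(378,194.7),(443,198.1)),((232.2,255.4),(276,233),(378,194.7),(420,197)),((232.2,255.4),(292,224.8),(374,194.5),(444,198.3))):
    w,N,K=line3(S,a,b,T,c,d);print("dir",w.round(4),"pitch deg",np.degrees(np.arcsin(w[2])).round(2),"yaw",np.degrees(np.arctan2(-w[0],w[1])).round(2))
    for y in(-.292,-.25,-.11): x=np.linalg.solve(N[:,[0,2]],K-N[:,1]*y);print(y,x.round(4))
E
```

```text
dir [ 0.0303  0.9995 -0.0064] pitch deg -0.36 yaw -1.74
-0.292 [0.5718 0.1731]
-0.25 [0.5731 0.1728]
-0.11 [0.5773 0.1719]
dir [ 0.0326  0.9995 -0.0039] pitch deg -0.22 yaw -1.87
-0.292 [0.5714 0.1726]
-0.25 [0.5727 0.1724]
-0.11 [0.5773 0.1719]
dir [ 0.0321  0.9995 -0.0041] pitch deg -0.23 yaw -1.84
-0.292 [0.5714 0.1726]
-0.25 [0.5728 0.1724]
-0.11 [0.5773 0.1719]
```

```bash
python3 - <<'E'
from h import *
T0=np.load('top4.npy',allow_pickle=True).item();S=np.load('s6.npy',allow_pickle=True).item();T=np.load('t6.npy',allow_pickle=True).item()
def prof(s,f,us):
    g=cv2.cvtColor(s["frame"],cv2.COLOR_RGB2GRAY)
    for u in us: v=f(u);r=int(round(v));print(u,r,g[r-3:r+4,u],onz(s,u,v,Z).round(4)[:2])
Z=.172;prof(T,lambda u:194.7+(u-378)*.0535,range(368,384))
Z=.040;prof(T0,lambda u:198.9+(u-367.3)*.055,range(362,376))
Z=.172;prof(S,lambda u:255.4-(u-232.2)*.511,range(284,300))
E
```

```text
368 194 [143 150 150 155 154 150 150] [ 0.5781 -0.0857]
369 194 [165 169 172 174 172 170 171] [ 0.578  -0.0878]
370 194 [173 171 175 176 177 173 173] [ 0.5779 -0.09  ]
371 194 [172 167 168 172 167 166 166] [ 0.5779 -0.0922]
372 194 [169 161 158 160 158 151 154] [ 0.5778 -0.0943]
373 194 [167 160 158 161 156 150 153] [ 0.5777 -0.0965]
374 194 [167 159 151 148 145 148 160] [ 0.5777 -0.0987]
375 195 [149 127 113 109 133 162 165] [ 0.5776 -0.1008]
376 195 [148 113  78  73 115 156 164] [ 0.5775 -0.103 ]
377 195 [149 117  78  69 110 149 163] [ 0.5775 -0.1052]
378 195 [150 126  87  77 113 146 160] [ 0.5774 -0.1073]
379 195 [155 133  94  81 113 145 154] [ 0.5773 -0.1095]
380 195 [158 136  96  81 114 144 151] [ 0.5772 -0.1117]
381 195 [158 136  95  81 114 144 154] [ 0.5772 -0.1138]
382 195 [156 136  99  78 112 143 154] [ 0.5771 -0.116 ]
383 195 [156 141 105  80 106 138 150] [ 0.577  -0.1182]
362 199 [141 140 138 140 140 138 136] [ 0.5756 -0.0864]
363 199 [109 107 108 109 110 108 107] [ 0.5755 -0.0889]
364 199 [ 94  93  94  97  98  99 100] [ 0.5755 -0.0914]
365 199 [ 95 100 111 116 113 109 102
[... 773 characters left out ...]
125 165  99] [ 0.5773 -0.1157]
288 227 [123 126  88  86 164 115  98] [ 0.5774 -0.1131]
289 226 [121 175  90  86 125 172  97] [ 0.5775 -0.1105]
290 226 [126 125  88  86 162 114  98] [ 0.5776 -0.1079]
291 225 [115 177  67  86 122 168  98] [ 0.5777 -0.1053]
292 225 [145 118  59  62 136 111  99] [ 0.5777 -0.1028]
293 224 [117 179 112  63 115 167  99] [ 0.5778 -0.1002]
294 224 [116 148 162 114 162 107  97] [ 0.5779 -0.0976]
295 223 [112 122 128 145 165 164  95] [ 0.578 -0.095]
296 223 [116 126 128 132 132 154 105] [ 0.5781 -0.0923]
297 222 [112 122 126 130 129 125 128] [ 0.5782 -0.0897]
298 222 [118 126 129 131 125 128 131] [ 0.5783 -0.0871]
299 221 [111 124 127 130 127 125 130] [ 0.5784 -0.0845]
```

```bash
python3 - <<'E'
from h import *
S=np.load('scene0.npy',allow_pickle=True).item();T=np.load('top0.npy',allow_pickle=True).item()
g=cv2.cvtColor(S["frame"],cv2.COLOR_RGB2GRAY)
m=np.zeros_like(g);m[116:140,400:436]=(g[116:140,400:436]<70)*255
for r in range(118,138):
    x=np.where(m[r]>0)[0]; print(r,(x.min(),x.max()) if len(x) else None,end=' ')
th=np.linspace(0,2*np.pi,73)
def rim(c,z,r): return np.array([proj(S,[c[0]+r*np.cos(a),c[1]+r*np.sin(a),z]) for a in th])
print()
for c in((.547,.3067),(.548,.300),(.5505,.3013)):
    for z in(.235,.275):
        p=rim(c,z,.031);print(c,z,"L",p[p[:,0].argmin()].round(1),"R",p[p[:,0].argmax()].round(1),"bot",p[p[:,1].argmax()].round(1))
# plate circle: bbox in both views
gt=cv2.cvtColor(T["frame"],cv2.COLOR_RGB2GRAY)
print("top row206");print(gt[206,180:232]);print("top col 207");print(gt[184:230,207])
print("S row 181");print(g[181,386:432]);print("S col 409");print(g[164:198,409])
E
```

```text
118 None 119 (np.int64(406), np.int64(407)) 120 (np.int64(406), np.int64(409)) 121 (np.int64(406), np.int64(411)) 122 (np.int64(406), np.int64(430)) 123 (np.int64(406), np.int64(430)) 124 (np.int64(405), np.int64(430)) 125 (np.int64(405), np.int64(429)) 126 (np.int64(405), np.int64(429)) 127 (np.int64(405), np.int64(429)) 128 (np.int64(406), np.int64(429)) 129 (np.int64(406), np.int64(429)) 130 (np.int64(407), np.int64(428)) 131 (np.int64(408), np.int64(427)) 132 (np.int64(409), np.int64(426)) 133 (np.int64(411), np.int64(425)) 134 (np.int64(414), np.int64(422)) 135 None 136 None 137 None 
(0.547, 0.3067) 0.235 L [405.7 126.3] R [430.5 128.1] bot [419.2 134.6]
(0.547, 0.3067) 0.275 L [407.5 113.1] R [433.  114.8] bot [421.4 121.3]
(0.548, 0.3) 0.235 L [404.1 127.5] R [428.9 129.3] bot [417.6 135.8]
(0.548, 0.3) 0.275 L [405.8 114.2] R [431.4 115.9] bot [419.7 122.4]
(0.5505, 0.3013) 0.235 L [405.1 127.8] R [430.  129.5] bot [418.7 136.1]
(0.5505, 0.3013) 0.275 L [406.9 114.5] R [432.5 116.2] bot [420.9 122.7]
top row206
[ 99  98  97  99  98  99 101 103 100  97  88  75  96 130 146 149 142 125
 113 108 109 111 111 112 111 109 111 110 108 107 109 110 108 108 110 136
 179 188 163 132 117 115 115 112 102 108 135 153 149 134 117 111]
top col 207
[112 116 102  91 101 108 106 108 109 107 109 109 111 109 108 108 108 109
 109 110 109 111 110 111 109 110 110 111 112 110 108 116 149 194 208 210
 211 209 207 207 205 186 162 165 156 157]
S row 181
[206 207 207 209 207 158 153 201 204 203 204 208 135 121 122 123 121 120
 118 120 122 119 121 122 119 117 120 120 120 121 122 121 122 124 120 119
 118 117 119 118  69 106 101 117 127 128]
S col 409
[210 209 207 206 185 184 204 202 203 202 120 119 120 122 122 122 120 122
 125 123 120 120 121 121 118 117 121 120  75 126 125 126 126 125]
```

```bash
python3 -c "
from h import *
goal([.5425,.114,.115],88.2)"
```

```text
t 8.0 pos [ 0.5721 -0.292   0.1499] d [ 0.4047 -0.0445  0.0343] rot [ 0.17  0.07 -0.3 ] F [-0.3  0.  -1.2] w 0.126 59.686251282691956
```

>>> apply_moves([
  [0.015,-0.002,0,0,0,0,0],
  [0.045,-0.005,0,0,0,0,0],
  [0.08,-0.009,0,0,0,0,0],
  [0.115,-0.0125,0,0,0,0,0],
  [0.15,-0.0165,0,0,0,0,0],
  [0.18,-0.02,0,0,0,0,0],
  [0.205,-0.0225,0,0,0,0,0],
  [0.225,-0.025,0,0,0,0,0],
])

```text
time: 8.67
position: [0.5531, -0.0622, 0.1466]
tcp_rot: [-2.256, -2.182, 0.002]
wrist_force: [0.4, -0.7, 0.0]
width: 0.123
finger_force: 59.7
```

```bash
python3 -c "
from h import *
goal([.5425,.114,.115],88.2)"
```

```text
t 8.6667 pos [ 0.5531 -0.0622  0.1466] d [ 0.1758 -0.0164  0.0318] rot [-0.15 -0.06 -0.12] F [ 0.4 -0.7  0. ] w 0.123 59.689210653305054
```

>>> apply_moves([
  [0.02,-0.002,0.004,0,0,0,0],
  [0.045,-0.0045,0.009,0,0,0,0],
  [0.07,-0.007,0.014,0,0,0,0],
  [0.095,-0.009,0.019,0,0,0,0],
  [0.12,-0.0115,0.024,0,0,0,0],
  [0.145,-0.014,0.028,0,0,0,0],
  [0.165,-0.0155,0.031,0,0,0,0],
  [0.176,-0.0165,0.032,0,0,0,0],
])

```text
time: 9.33
position: [0.5426, 0.1141, 0.1143]
tcp_rot: [-2.256, -2.183, 0.003]
wrist_force: [-0.3, -0.7, -0.8]
width: 0.122
finger_force: 59.7
```

>>> apply_moves([
  [0,0,0,0,0,0,0],
  [0,0,0,0,0,0,0],
  [0,0,0,0,0,0,0],
  [0,0,0,0,0,0,0],
])

```text
time: 9.67
position: [0.5445, 0.1088, 0.1159]
tcp_rot: [2.264, 2.178, -0.001]
wrist_force: [-0.4, -0.3, -0.8]
width: 0.124
finger_force: 59.7
```

```bash
python3 - <<'E'
from h import *
goal([.5425,.114,.115],88.2)
S=arm.snapshot('scene');T=arm.snapshot('top');save(S,'s8',(320,80,480,210),4);save(T,'t8',(160,165,300,245),3)
a=cv2.resize(cv2.imread('pics/s8.png'),(480,390));b=cv2.imread('pics/t8.png');b=cv2.resize(b,(480,274))
b=b[:200];cv2.imwrite('pics/m8.png',np.vstack([a,b]))
np.save('s8.npy',S,allow_pickle=True);np.save('t8.npy',T,allow_pickle=True)
for n,X in dict(bark=[.547,.3,.135],lens=[.547,.3,.235]).items(): print(n,proj(S,X),proj(T,X))
E
```

```text
t 9.6667 pos [0.5445 0.1088 0.1159] d [ 0.0051 -0.0022  0.0009] rot [-0.01  0.05 -0.41] F [-0.4 -0.3 -0.8] w 0.124 59.69252586364746
bark [411.36448002 158.68553633] [195.26925836 205.10744817]
lens [416.16904015 128.1833599 ] [178.52689286 203.24133862]
```

View pics/m8.png

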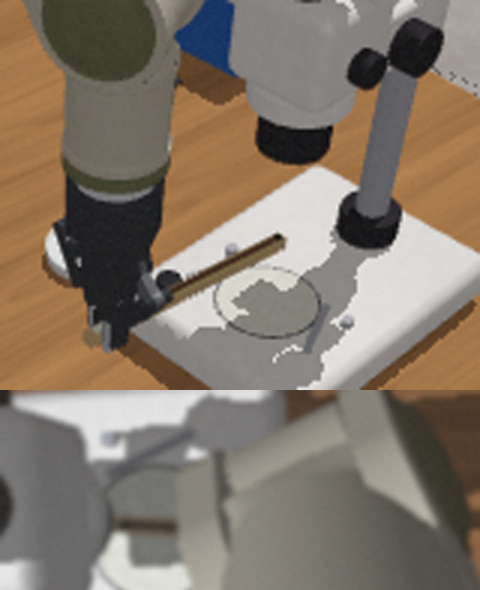

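The tip is under the objective, at about (281,240) in the scene crop. In the top view the core enters from the right at row ≈523. I measure it precisely.

```bash
python3 - <<'E'
from h import *
S=arm.snapshot('scene');T=arm.snapshot('top');st=arm.state();print(st["position"].round(4),st["time"])
g=cv2.cvtColor(S["frame"],cv2.COLOR_RGB2GRAY);t=cv2.cvtColor(T["frame"],cv2.COLOR_RGB2GRAY)
print("S rows 155-166, cols 402-418");print(g[155:168,402:419]);print("T rows 199-208 cols 186-214");print(t[199:209,186:214])
E
```

```text
[0.5447 0.1096 0.116 ] 9.8667
S rows 155-166, cols 402-418
[[220 220 221 221 221 222 220 220 221 221 221 222 221 222 222 223 222]
 [220 220 221 220 220 220 219 218 219 220 218 219 221 221 221 222 221]
 [221 220 221 220 220 220 220 220 217 218 170 189 217 220 220 221 221]
 [221 220 220 220 220 220 218 216 169  69  29  64 163 217 221 222 222]
 [220 220 221 221 219 218 171  74  73  48  34  40  95 167 219 221 221]
 [221 221 219 218 170 101  76  50  51  77  70 102  99 138 220 220 221]
 [218 218 170 102  71  47  49  76  76 103  99  97  96 171 220 220 222]
 [168 101  72  45  48  53  76 102 100  96  97 106 108 199 220 220 220]
 [ 73  49  50  52  76 103 101  97  98 106 108 173 164 219 221 221 222]
 [ 49  50  77  99 101  97  97 100 107 175 176 221 220 220 221 221 222]
 [ 78 100 103 100  99 100 107 128 176 222 221 221 220 219 219 221 220]
 [103 100 101 100 108 127 172 217 220 220 221 219 220 219 220 220 220]
 [ 99  99  99 117 171 217 218 216 219 218 219 219 220 220 221 221 220]]
T rows 199-208 cols 186-214
[[113 115 109 105  97  84  90 105 116 115 116 118 119 121 118 119 115 115
  115 117 116 1
[... 381 characters left out ...]
112 114 111 106  99  82  71  77  78  67  64  65  69  68  71  75  74  76
   76  77  79  82  81  82  90 109 127 132]
 [112 113 109 106  99  81  71  76  72  59  54  57  59  58  61  58  61  60
   62  62  62  63  64  61  75  98 122 132]
 [111 111 109 106  96  82  75  86  90  81  75  72  73  70  71  69  66  66
   67  64  65  66  64  62  72  97 124 133]
 [108 111 109 103  96  80 100 132 143 138 125 107  96  93  92  90  88  86
   83  86  84  83  81  79  86 105 128 137]
 [108 107 106 100  90  90 138 180 199 193 174 142 115 108 107 105 106 105
  103 102 101 103  99  98 104 118 133 142]
 [106 105 105  98  88 107 165 207 221 220 203 162 126 116 116 116 117 116
  114 113 112 113 114 111 115 125 137 145]]
```

```bash
python3 - <<'E'
from h import *
S=np.load('s8.npy',allow_pickle=True).item();T=np.load('t8.npy',allow_pickle=True).item()
Z=.1365
e=onz(S,412.7,158.4,Z);print("S core end",e,"bark_end",e-[.0002,.006,0])
print("T line at col200",onz(T,200,204,Z),"FK",np.array([.5446,.1094,.116])+[.005,.186,.0205])
print("plate S",onz(S,408.7,180.3,.056),"T",onz(T,207.5,206.5,.056),"lensS refined",onz(S,417.4,127.3,.235),onz(S,417.4,127.9,.235))
E
```

```text
S core end [0.54950977 0.3022436  0.1365    ] bark_end [0.54930977 0.2962436  0.1365    ]
T line at col200 [0.54969795 0.2889043  0.1365    ] FK [0.5496 0.2954 0.1365]
plate S [0.54812206 0.30181261 0.056     ] T [0.54659327 0.29621557 0.056     ] lensS refined [0.54623298 0.30512266 0.235     ] [0.54804851 0.30329838 0.235     ]
```

>>> apply_moves([
  [0.003,-0.001,0.0005,0,0,0,0],
  [0.006,-0.002,0.001,0,0,0,0],
  [0.007,-0.0023,0.0015,0,0,0,0],
  [0.007,-0.0023,0.0015,0,0,0,0],
  [0.007,-0.0023,0.0015,0,0,0,0],
  [0.007,-0.0023,0.0015,0,0,0,0],
  [0.007,-0.0023,0.0015,0,0,0,0],
  [0.007,-0.0023,0.0015,0,0,0,0],
])

```text
time: 10.53
position: [0.5425, 0.1176, 0.1144]
tcp_rot: [2.261, 2.181, -0.0]
wrist_force: [-0.6, 0.3, -0.7]
width: 0.124
finger_force: 59.7
```

```bash
python3 - <<'E'
from h import *
goal([.5426,.1167,.1145],88.2)
S=arm.snapshot('scene');st=arm.state();print(st["position"].round(4),np.abs(st["joint_vel"]).max())
g=cv2.cvtColor(S["frame"],cv2.COLOR_RGB2GRAY);print(g[153:163,408:422])
t=lambda k:proj(S,[.5473+.0002*k,.303+k*.001,.135]);print("expect core end",t(6),"mount end",t(10))
# core line slope in S vs level
for k in(0,-60,-120):print(k,proj(S,[.5473+.00003*k,.303+k*.001,.135]))
for u in(395,380):print(u,g[158:184,u])
E
```

```text
t 10.5333 pos [0.5425 0.1176 0.1144] d [-0.0009  0.0002 -0.0001] rot [-0.    0.   -0.29] F [-0.6  0.3 -0.7] w 0.124 59.69085216522217
[0.5425 0.1176 0.1144] 0.002218185631494214
[[221 221 220 220 220 220 220 220 221 219 221 220 221 220]
 [221 221 220 220 220 221 221 220 221 222 222 221 221 221]
 [219 220 220 221 221 219 218 220 222 221 223 222 222 222]
 [219 218 218 217 218 169 122 189 219 220 220 220 220 221]
 [219 217 217 170  71  30  30  69 193 219 220 220 221 222]
 [216 168  74  73  49  38  36  81  98 195 221 221 220 222]
 [102  73  48  48  73  74 103 101  97 220 221 221 221 220]
 [ 49  50  74  76 102 100  96  97 113 220 221 221 222 221]
 [ 63  76 103 101  97  97 106 106 176 219 221 222 222 222]
 [103 101  98  99 108 105 174 164 220 221 221 222 224 223]]
expect core end [414.16915927 157.64825204] mount end [415.44675931 157.21391853]
0 [412.24792165 158.30139689]
-60 [395.36890283 166.9445604 ]
-120 [377.78546873 175.94843069]
395 [220 219 216 206 169 136 120 120  72  49  79 104 101  99 146 214 216 213
 215 216 213 214 214 214 215 213]
380 [126 124 126 122 122 135 204 217 216 217 217 216 216 213 146  73  51  50
  75 107  99 110 174 217 219 218]
```

```bash
python3 -c "
from h import *
save(arm.snapshot('scene'),'s9',k=1.25)"
```

```text
(no output)
```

View pics/s9.png

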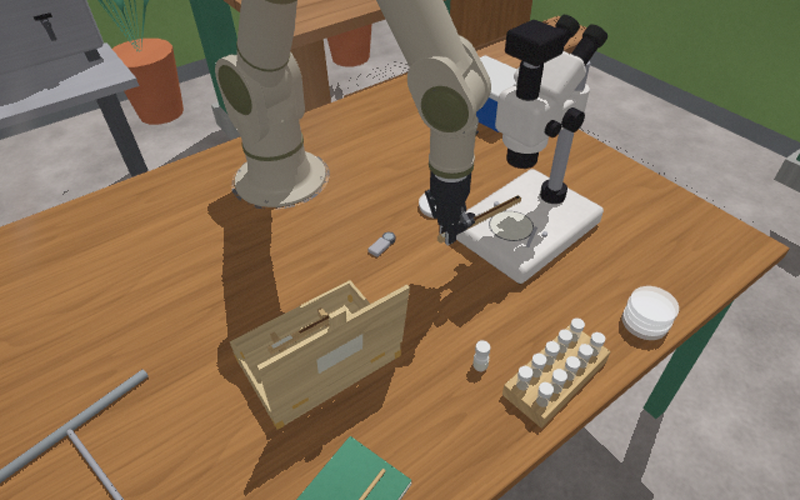

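The lid stands open, the short mount is still in the box, the loupe, dish and vial are where they were, and the mount's tip at (518,198) is under the lens. I hand in.

```bash
python3 -c "
from plant import arm
print(arm.sign_off())"
```

```text
the job is handed in; nothing more can be done
None
```

I handed the job in at about 10.6 s: the long mount is held level and still, core side up, with its bark end at the focus to within a few mm by my own camera measurements; the lid stands open at about 104°, the short mount is in its groove, and I saw nothing else disturbed.

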